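# Slide the large slotted weight onto the load tester's post

## Task

Two flat slotted weights lie on the deck of the load tester. Slide the larger one along the deck onto the tester's upright post, so that the post goes in through the open end of its slot and the slot is pushed fully home against the post. Leave the weight lying flat there, let go, and leave the smaller weight and the other things where they are.

Things in the scene. Friction and masses are not known exactly. Their poses are not given: they have to be found in the camera images.
- tester: Fixed bench load tester. Flat dark deck 300 mm (its x) by 460 mm (y), top 30 mm above the table; origin at the centre of the deck's underside. A white column 50 x 50 mm, 130 mm high, with a dial, stands 275 mm from the origin along -y. A white beam 22 mm wide, underside 44 mm and top 62 mm above the deck, runs from the column along +y to the top of the post.
- post (a point): The tester's upright steel post, 18 mm diameter; this point: its axis at the deck surface, 130 mm from the tester's origin along -y. A collar 40 mm in diameter on it, 36 to 44 mm above the deck, and the beam keep weights from being dropped on: they come in sideways, from the tester's +y side. Axes as the tester's.
- large_weight_center (a point): Centre of the larger slotted weight: loose flat aluminium plate 130 mm long (its x), 90 wide (y), 24 thick (z, up), on the deck. Its back (-x) end is a flat face 65 mm from here. At the +x end a through slot, 30 mm wide and 60 deep, is open to +x between two round-ended prongs 30 mm wide; its closed end is 5 mm to +x of here, so with the post home its axis is 14 mm to +x.
- large_weight: The same larger weight, origin at the middle of its underside (12 mm below its centre), same axes. About 0.65 kg (varies); slides on the deck with ordinary dry friction. At the start its slot opens towards the tester's -y within about 20 degrees, and it lies 60 to 75 mm to one side of the post's line.
- small_weight: The smaller slotted weight of the same shape, 96 mm long, 66 mm wide, 24 mm thick, about 0.35 kg, loose on the deck beside the larger one (either side); origin at the middle of its underside, slot open to its +x. To be left alone.
- meter: White hand-held meter, 130 x 170 mm, 50 mm high, lying loose on the table to the robot's right; origin at the centre of its underside. To be left alone.
- beaker: Glass beaker, 80 mm diameter, 100 mm high, standing empty on the table to the robot's left; origin at the centre of its underside. To be left alone.
Mind the look-alikes: they are no part of the job. Leave any pink or yellow look-alike of the large_weight alone.

How it is judged:
At the end, for the whole second after the job is handed in: The post stands in the larger weight's slot within 6 mm of touching its closed end; the weight lies flat on the deck (within 3.4 degrees and 4 mm in height) at rest, released; the smaller weight has moved less than 20 mm and the meter and the beaker less than 30 mm from where they were (x of post in the frame of large_weight_center between 0.008 and 0.02 m and y of post in the frame of large_weight_center between -0.01 and 0.01 m and angle between large_weight_center's own z axis and vertical below 0.06 rad and height (world z) of large_weight between 0.026 and 0.034 m and linear speed of large_weight below 0.01 m/s and distance of small_weight from where it was at the start of the episode below 0.02 m and distance of each of meter, beaker from where it was at the start of the episode below 0.03 m).
It fails at once if the smaller weight is displaced by 20 mm or more (distance of small_weight from where it was at the start of the episode above 0.02 m).
It fails at once if the meter or the beaker is displaced by 30 mm or more (distance of any of meter, beaker from where it was at the start of the episode above 0.03 m).
It also fails if it takes over 48 s, if anything falls off the work surface, if the arm or the gripper's body presses on something with over 40 N, if the wrist force passes 120 N, or if a joint passes its speed limit or range.

## Robot

A 6-joint arm with a two-finger parallel gripper is mounted at the origin on the work surface. World frame = base frame: x ahead of the robot, y to its left, z up, the work surface at z = 0. Lengths are in m, angles in rad, forces in N, time in s.
With the tool pointing down it reaches from about 0.25 to 0.725 m from the base axis. Payload 9.7 kg.
Tool frame: the origin (TCP) lies midway between the tips of the shut fingers; the grasp point (between the pads) lies ctrl.tcp_to_grasp behind it (ctrl.tcp_to_grasp is the distance from the TCP to the grasp point, in m); z points along the fingers, y is the direction in which the jaws open and shut (so a half turn about z gives the same grasp; the last joint's range is limited). The gripper opens to 85 mm and grips with 20 to 120 N. Pads are 22 mm wide; open, the fingers measure 114 mm over their backs; the gripper's body (76 mm by 85 mm) begins 54 mm behind the grasp point. The pads swing forward as they close: fully open they stand 13 mm farther back than shut.
Start: joints at [-1.129, 0.087, 0.176, 1.66, 0, 1.571], TCP at [0.235, -0.497, 0.231] pointing down, gripper open.
Joint ranges: [-3.13, 3.13], [-0.85, 1.81], [-1.15, 1.24], [-2.2, 2.28], [-1.44, 1.52], [-3.14, 3.14]. Speed limits (rad/s): [2.22, 2.22, 2.57, 3.14, 3.14, 3.14].

## Interface

Orientations are given as a unit quaternion [x, y, z, w].
In Python, from workcell import ctrl, vision, models gives the robot as it stands.
- The arm moves only by the tool play_rows, never from a script. Its argument "motion" is a list of rows, each a list of 7 numbers: the shift along the world's x, y, z normalised to -1 to 1, where 1 is 0.5 m, then the turn, a rotation vector about the world's x, y, z normalised to -1 to 1, where 1 is pi/2 rad, then the closure in counts, from 0 (fully open) to 255 (shut). In form: [[dx, dy, dz, rx, ry, rz, fingers], ...]. A call has 1 to 5 rows; each row is the pose to reach, as a shift and turn from the pose measured when the call began; what a row does not reach only later rows make up. A row lasts 1/8 s, in which the tool goes at most 62.5 mm and 10.7 degrees, less where a joint would pass 70% of its speed; a pose out of reach is approached as far as the arm can. A call with a number of a shift or a turn outside -1 to 1 is refused whole. A call with a gripper value outside its range is refused whole. The fingers move at their own pace and stop on an object; "force" is the grip in N (left out, the last holds). Time passes only in rows, so rows that repeat a pose let the fingers close. It gives the time, the measured TCP pose, the force and the opening at its end, in the units of the state.
- ctrl.sense(): the state, without advancing time (a new reading comes with each control period).
- vision.capture(name): name is "side" or "top"; returns the picture (480x640x3 uint8, red, green, blue); there is no depth.
- vision.camera_params(name): a dict with "fovy" (degrees; the focal length in pixels is half the picture's height over the tangent of half this angle, whatever the lens; pixels are square), "cx", "cy" (the principal point, pixels), "R" (3x3) and "t" (3): a world point X has camera coordinates R X + t. Camera axes: x right, y down, z forward; pixel columns grow to the right and rows downward; lengths in m; the calibration is good to about 2 mm. A picture is of the moment at which its call begins. camera_params takes no time and is no camera call.
- ctrl.job_done(): hands the job in, once; it reports no verdict.
Trained networks look in the newest picture that a camera, given by its name, has taken for a name from the list of things; names that differ only in an ending like _2 or _b are one class to them, and where a whole thing is asked for, a point or a joint stands for the part that bears it (a point fixed in the world has none). Each returns a list of dicts, best first, with "confidence" (0 to 1); they miss things now and then, are a little off and sometimes report something else, mostly with a low value. They report only what shows in the picture. A call takes as long as a camera call. They do not tell look-alikes from the thing itself.
- models.trace(thing, camera): "region" (480x640 bool, what is visible of it) and "rect" ([left, top, width, height] in pixels, round what is visible of it).
The state is a dict: "time": time; "qpos": joint angles; "joint_velocities": joint speeds; "joint_torque": joint torques, N m; "tcp_pos": TCP position; "eef_rot": TCP orientation; "contact_force": force on the tool from outside, world axes, zero at the start; "moment": the same for the moment, N m; "grip_width": finger opening in m.
Only numpy, scipy, OpenCV 4.12 (cv2) and the standard library are available. Lean on these libraries where they do the work, as an engineer would, in place of code of your own. Each camera call takes 0.05 s, during which the arm holds its last target. There are 200 camera calls.

## Working session

There is one attempt and no reset: what is moved stays moved. The work goes in short steps, Python scripts to look and compute and a tool call to move; the robot and the scene stay as the last step left them, time stands still between calls to the robot, and variables do not carry over. Pictures are saved under pics/ and viewed, about 8 in all and at most 12, crops included, and the job is handed in when it is done.

Besides the shell and the picture viewer there is one more tool, called after "Emit:" as name(argument=value, ...) on one line, values as JSON. play_rows: Moves the arm, as the interface text tells. Scaled input: -1 to 1 covers 0.5 m each way for a shift and pi/2 rad each way for a turn. Its arguments: {"type":"object","properties":{"motion":{"type":"array","items":{"type":"array","items":{"type":"number"}}},"force":{"type":"number"}},"required":["motion"]}

```bash
ls; mkdir -p pics; python3 - <<'E'
from workcell import ctrl, vision, models
import cv2,numpy as np
for n in ("top","side"):
    im=vision.capture(n); cv2.imwrite(f"pics/{n}0.png",im[:,:,::-1])
    p=vision.camera_params(n); print(n,p["fovy"],p["cx"],p["cy"],(-p["R"].T@p["t"]).round(3) if hasattr(p["R"],"T") else p, np.round(p["R"],3).tolist())
    for t in ("large_weight","small_weight","tester","meter","beaker"):
        for d in models.trace(t,n): print(t,round(d["confidence"],2),d["rect"])
print(ctrl.sense(), ctrl.tcp_to_grasp)
E
```

```text
pics
top 52.679891485788474 322.91137825000334 239.45714112954147 [ 0.442 -0.022  1.523] [[-0.021, -1.0, -0.005], [-0.99, 0.022, -0.139], [0.14, 0.002, -0.99]]
large_weight 0.86 [296.0, 216.3, 40.0, 49.0]
large_weight 0.83 [200.0, 235.0, 39.2, 44.4]
large_weight 0.79 [196.4, 179.4, 40.7, 42.4]
small_weight 0.95 [292.1, 273.8, 34.2, 28.7]
tester 0.56 [258.6, 211.9, 188.3, 113.6]
meter 0.85 [449.9, 255.0, 63.2, 54.0]
beaker 0.96 [132.9, 248.8, 36.9, 25.3]
side 47.24857691807683 316.23473694577933 231.61279549979116 [0.455 0.893 1.124] [[-0.978, -0.21, 0.01], [-0.167, 0.745, -0.646], [0.128, -0.633, -0.764]]
large_weight 0.85 [267.8, 320.3, 64.0, 51.5]
large_weight 0.6 [185.5, 305.8, 68.1, 54.5]
large_weight 0.57 [285.9, 211.7, 58.1, 46.4]
small_weight 0.67 [344.6, 229.3, 40.7, 41.7]
tester 0.79 [262.1, 124.9, 164.1, 189.7]
meter 0.93 [365.3, 98.2, 50.1, 50.6]
meter 0.18 [263.3, 124.8, 159.7, 188.0]
beaker 0.65 [265.7, 391.5, 40.8, 55.4]
{'time': 0.6, 'qpos': array([-1.12896998e+00,  8.68662268e-02,  1.75863557e-01,  1.65976885e+00,
        2.99395713e-05,  1.57079779e+00]), 'joint_velocities': array([-0.00031467,  0.00028541, -0.00021815,  0.00204923, -0.00051523,
        0.00012838]), 'joint_torque': array([ 3.70282469e-04, -5.19821334e+01,  4.64689386e+01,  1.28623535e-03,
        2.34936670e-05, -2.55640309e-06]), 'tcp_pos': array([ 0.23518091, -0.497177  ,  0.23128403]), 'eef_rot': array([9.75697921e-01, 2.19119984e-01, 1.73239348e-05, 8.82221398e-06]), 'contact_force': array([ 1.37540623, -0.12461199, -0.24113855]), 'moment': array([-0.00812246,  0.02180421, -0.01091767]), 'grip_width': 0.0852054601335843} 0.0187
```

View pics/top0.png

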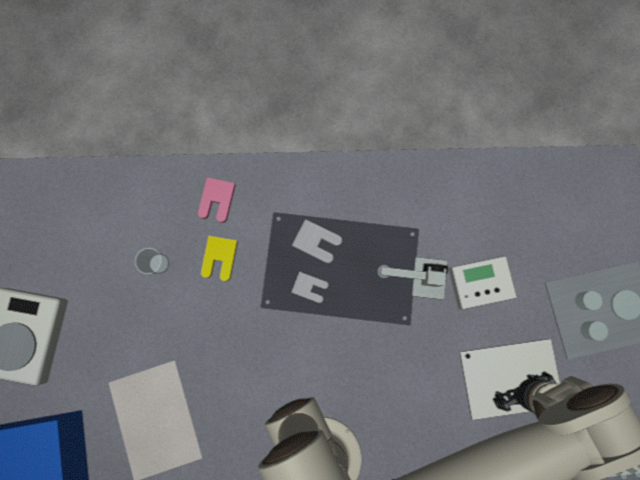

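View pics/side0.png

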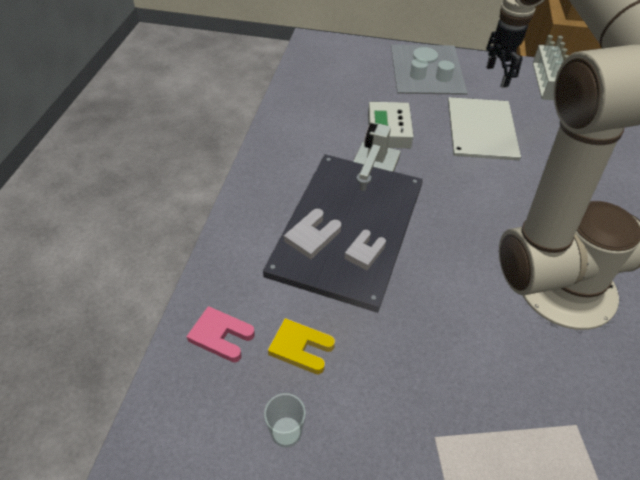

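The top view shows the larger aluminium weight near (317,241), the small one near (310,287), and the post and collar near (383,271). The beam runs right to the column at (432,275). The side view agrees: large weight (313,233), small weight (366,248), post (364,177).

Next I'll fit the poses from both views.

```bash
cat > h.py <<'E'
from workcell import ctrl, vision, models
import cv2,numpy as np
from scipy.optimize import minimize
def proj(n,X):
    p=vision.camera_params(n); f=240/np.tan(np.radians(p["fovy"]/2))
    c=np.atleast_2d(X)@np.array(p["R"]).T+np.array(p["t"]); return c[:,:2]/c[:,2:]*f+[p["cx"],p["cy"]]
def wpoly(L,W,sw,sd,pr):
    a=np.linspace(-np.pi/2,np.pi/2,9); r=pr/2; e=L/2-r
    arc=lambda y:[[e+r*np.cos(t),y+r*np.sin(t)] for t in a]
    return np.array([[-L/2,-W/2]]+arc(-W/2+r)+[[L/2-sd,-sw/2],[L/2-sd,sw/2]]+arc(W/2-r)+[[-L/2,W/2]])
LARGE=wpoly(.13,.09,.03,.06,.03)
DECK=np.array([[-.15,-.23],[.15,-.23],[.15,.23],[-.15,.23]])
S=4
def render(n,poly,q,z0,h,rect):
    c,s=np.cos(q[2]),np.sin(q[2]); P=poly@np.array([[c,s],[-s,c]])+q[:2]
    im=np.zeros((rect[3]*S,rect[2]*S),np.uint8)
    A=[(proj(n,np.c_[P,np.full(len(P),z)])+.5-rect[:2])*S for z in (z0,z0+h)]
    for a in A: cv2.fillPoly(im,[np.int32(a*16)],255,shift=4)
    for i in range(len(P)):
        j=(i+1)%len(P); cv2.fillConvexPoly(im,cv2.convexHull(np.int32([A[0][i],A[0][j],A[1][j],A[1][i]])),255)
    return cv2.resize(im,(rect[2],rect[3]),interpolation=cv2.INTER_AREA)/255.
def fit(poly,h,masks,q0,z0=None,step=.01):
    """masks: {cam: soft mask}; q=(x,y,yaw[,zbase])"""
    R={}
    for n,m in masks.items():
        x,y,w,hh=cv2.boundingRect((m>.5).astype(np.uint8)); R[n]=[x-8,y-8,w+16,hh+16]
    def cost(q):
        z=q[3] if len(q)>3 else z0
        return sum(np.abs(render(n,poly,q,z,h,R[n])-m[R[n][1]:R[n][1]+R[n][3],R[n][0]:R[n][0]+R[n][2]]).sum()/m.sum() for n,m in masks.items())
    best=None
    for k in range(3):
        q0=np.array(q0 if best is None else best.x,float)
        sx=np.vstack([q0]+[q0+np.eye(len(q0))[i]*(step if i!=2 else .15)/(k+1) for i in range(len(q0))])
        r=minimize(cost,q0,method="Nelder-Mead",options=dict(initial_simplex=sx,xatol=1e-5,fatol=1e-5,maxiter=250))
        if best is None or r.fun<best.fun: best=r
    return best
def ray(n,uv,z):
    p=vision.camera_params(n); f=240/np.tan(np.radians(p["fovy"]/2)); R=np.array(p["R"])
    C=-R.T@np.array(p["t"]); d=R.T@np.array([(uv[0]-p["cx"])/f,(uv[1]-p["cy"])/f,1]); return C+d*(z-C[2])/d[2]
def mask_at(name,n,z,xy,tol=.06):
    for d in models.trace(name,n):
        ys,xs=np.nonzero(d["region"]); 
        if np.hypot(*(ray(n,(xs.mean(),ys.mean()),z)[:2]-xy))<tol: return d["region"].astype(float)
E
cat > m1.py <<'E'
from h import *
xy=ray("top",(317,241),.05)[:2]; print("guess",xy)
M={}; D={}
for n in ("top","side"):
    im=vision.capture(n); m=mask_at("large_weight",n,.05,xy); print(n, None if m is None else m.sum())
    if m is not None: M[n]=m
    hsv=cv2.cvtColor(im,cv2.COLOR_RGB2HSV)
    dk=(im.max(2)<80).astype(np.uint8); k,lab,st,_=cv2.connectedComponentsWithStats(cv2.morphologyEx(dk,cv2.MORPH_OPEN,np.ones((3,3))))
    uv=proj(n,[*(xy-[0,-.0]),.03])[0]; pt=(340,285) if n=="top" else (340,265); pt=(345,290) if n=="top" else (320,265)
    l=lab[pt[1],pt[0]]; print("deck comp",l,st[l], im[pt[1],pt[0]])
    if l>0:
        c=(lab==l).astype(np.uint8); hull=cv2.convexHull(cv2.findNonZero(c)); d=np.zeros((480,640),np.uint8); cv2.fillConvexPoly(d,hull,1); D[n]=d.astype(float)
dk=fit(DECK,.03,D,[*ray("top",(341,268),.03)[:2],0.1,0.0]) ; print("deck",dk.x.round(4),dk.fun)
dk0=fit(DECK,.03,D,dk.x[:3],0.); print("deck z0=0",dk0.x.round(4),dk0.fun)
w=fit(LARGE,.024,M,[*xy,-1.9,.03]); print("weight",w.x.round(4),w.fun)
w0=fit(LARGE,.024,M,w.x[:3],.03); print("weight z fixed",w0.x.round(4),w0.fun)
for n in M:
    w1=fit(LARGE,.024,{n:M[n]},w0.x,.03); print(n,w1.x.round(4),w1.fun)
x,y,a=dk0.x; c,s=np.cos(a),np.sin(a); post=np.array([x,y])+np.array([[c,-s],[s,c]])@[0,-.13]; print("post",post)
for n in D: print(n,"post base,top px",proj(n,[[*post,.03],[*post,.092]]).round(1).tolist())
E
python3 m1.py
```

```text
guess [ 0.64518765 -0.00148758]
top 1154.0
deck comp 1 [  262   213   156   112 11603] [60 66 71]
side 1509.0
deck comp 11 [  263   157   158   155 12091] [58 61 67]
deck [ 0.564  -0.0718 -0.1394 -0.0059] 0.03313998455658191
deck z0=0 [ 0.5637 -0.0712 -0.1373] 0.04352077169283254Traceback (most recent call last):
  File "m1.py", line 15, in <module>
    w=fit(LARGE,.024,M,[*xy,-1.9,.03]); print("weight",w.x.round(4),w.fun)
  File "h.py", line 34, in fit
    r=minimize(cost,q0,method="Nelder-Mead",options=dict(initial_simplex=sx,xatol=1e-5,fatol=1e-5,maxiter=250))
    res = _minimize_neldermead(fun, x0, args, callback, bounds=bounds,
                               **options)
    fsim[j] = func(sim[j])
              ~~~~^^^^^^^^
    fx = function(np.copy(x), *(wrapper_args + args))
  File "h.py", line 29, in cost
    return sum(np.abs(render(n,poly,q,z,h,R[n])-m[R[n][1]:R[n][1]+R[n][3],R[n][0]:R[n][0]+R[n][2]]).sum()/m.sum() for n,m in masks.items())
  File "h.py", line 29, in <genexpr>
    return sum(np.abs(render(n,poly,q,z,h,R[n])-m[R[n][1]:R[n][1]+R[n][3],R[n][0]:R[n][0]+R[n][2]]).sum()/m.sum() for n,m in masks.items())
                      ~~~~~~^^^^^^^^^^^^^^^^^^^
  File "h.py", line 17, in render
    A=[(proj(n,np.c_[P,np.full(len(P),z)])+.5-rect[:2])*S for z in (z0,z0+h)]
        ~~~~^^^^^^^^^^^^^^^^^^^^^^^^^^^^^^
  File "h.py", line 5, in proj
    p=vision.camera_params(n); f=240/np.tan(np.radians(p["fovy"]/2))
ValueError: time passes only in moves, steps and waits
```

```bash
sed -i '3a from functools import lru_cache\ncam=lru_cache(None)(vision.camera_params)' h.py; sed -i 's/p=vision.camera_params(n)/p=cam(n)/' h.py; time python3 m1.py
```

```text
guess [ 0.64518765 -0.00148758]
top 954.0
deck comp 2 [  262   214   156   111 11567] [61 65 70]
side 1541.0
deck comp 9 [  263   157   158   155 12103] [62 63 68]
deck [ 0.5639 -0.0711 -0.1428 -0.0043] 0.03823373062281964
deck z0=0 [ 0.5638 -0.07   -0.1369] 0.04576830970128966
weight [ 6.4330e-01 -1.8000e-03 -2.0538e+00  2.8100e-02] 0.2122313390288767
weight z fixed [ 6.4270e-01 -1.3000e-03 -2.0536e+00] 0.21652977052039743
top [ 6.4540e-01 -1.4000e-03 -2.0513e+00] 0.1531590413943355
side [ 6.4230e-01 -9.0000e-04 -2.0489e+00] 0.0447023196040259
post [ 0.54605511 -0.1988292 ]
top post base,top px [[381.8, 272.4], [384.2, 270.9]]
side post base,top px [[362.1, 187.8], [363.8, 171.7]]
real	0m9.989s
user	0m5.278s
sys	0m0.155s
```

Emit:
play_rows(motion=[[0.1,0.1,0,0,0,0.11,0],[0.2,0.2,0,0,0,0.22,0],[0.29,0.3,0,0,0,0.33,0],[0.38,0.4,0,0,0,0.44,0],[0.45,0.5,0,0,0,0.55,0]], force=40)

```text
time: 1.62
tcp_pos: [0.4466, -0.2649, 0.2313]
eef_rot: [0.793, 0.61, 0.0, 0.0]
contact_force: [0.7, -0.4, -0.3]
grip_width: 0.0854
```

Emit:
play_rows(motion=[[0.1,0.12,0,0,0,0.11,0],[0.2,0.24,0,0,0,0.22,0],[0.3,0.36,0,0,0,0.33,0],[0.36,0.48,0,0,0,0.44,0],[0.42,0.58,-0.05,0,0,0.55,0]])

```text
time: 2.25
tcp_pos: [0.6319, -0.0156, 0.2184]
eef_rot: [0.462, 0.887, 0.001, 0.001]
contact_force: [0.3, -0.4, 0.1]
grip_width: 0.0854
```

```bash
cat > s.py <<'E'
from h import *
s=ctrl.sense(); q=s["eef_rot"]; hd=2*np.arctan2(q[1],q[0])-np.pi/2
print(s["time"],s["tcp_pos"].round(4),"head",round(hd,4),"q",q.round(4),"qp",s["qpos"].round(2),s["contact_force"].round(1),round(s["grip_width"],4))
E
python3 s.py
```

```text
2.25 [ 0.6319 -0.0156  0.2184] head 0.6102 q [4.620e-01 8.869e-01 6.000e-04 1.100e-03] qp [-0.02  0.28  0.38  1.66  0.    0.94] [ 0.3 -0.4  0.1] 0.0854
```

Emit:
play_rows(motion=[[0.05,0.08,0,0,0,0.11,0],[0.05,0.082,-0.1,0,0,0.22,0],[0.05,0.082,-0.2,0,0,0.305,0],[0.05,0.082,-0.25,0,0,0.305,0],[0.05,0.082,-0.25,0,0,0.305,0]])

```text
time: 2.88
tcp_pos: [0.6556, 0.0254, 0.091]
eef_rot: [0.238, 0.971, 0.0, -0.001]
contact_force: [-0.3, -0.8, 0.6]
grip_width: 0.0853
```

```bash
python3 s.py; python3 - <<'E'
from h import *
im=vision.capture("side"); cv2.imwrite("pics/side1.png",cv2.resize(im[150:310,230:440],None,fx=3.7,fy=3.7,interpolation=2)[:,:,::-1])
im=vision.capture("top"); cv2.imwrite("pics/top1.png",cv2.resize(im[195:335,250:430],None,fx=4,fy=4,interpolation=2)[:,:,::-1])
E
```

```text
2.875 [0.6556 0.0254 0.091 ] head 1.0892 q [ 2.385e-01  9.711e-01  3.000e-04 -1.100e-03] qp [0.04 0.34 0.2  1.43 0.   0.52] [-0.3 -0.8  0.6] 0.0853
```

View pics/side1.png

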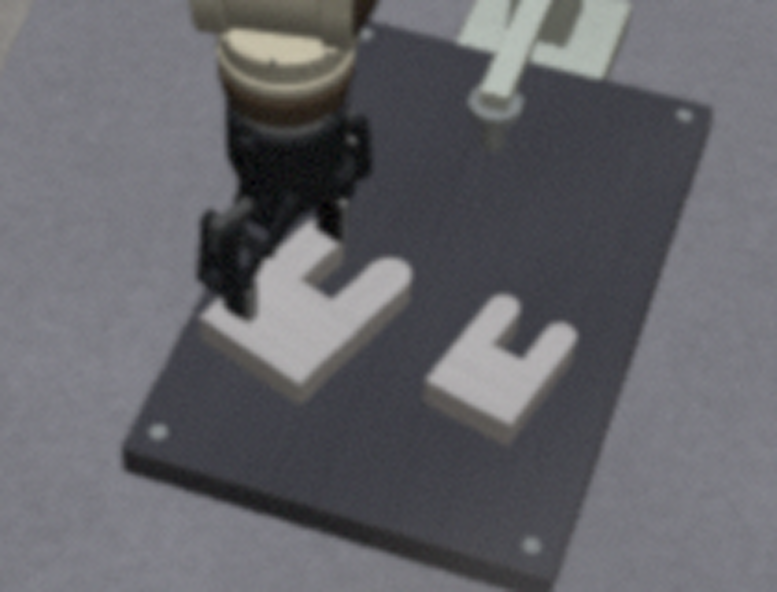

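Side close-up: the gripper hovers over the weight's web, with the back finger at crop (240,310) and the front finger at (330,225) by the slot. I'll go down in two stages and watch the force.

Emit:
play_rows(motion=[[0.003,0,-0.05,0,0,0,0],[0.003,0,-0.08,0,0,0,0],[0.003,0,-0.09,0,0,0,0],[0.003,0,-0.1,0,0,0,0],[0.003,0,-0.104,0,0,0,0]])

```text
time: 3.6
tcp_pos: [0.659, 0.0253, 0.0429]
eef_rot: [0.239, 0.971, 0.001, 0.002]
contact_force: [0.3, 0.6, 0.2]
grip_width: 0.0854
```

Emit:
play_rows(motion=[[0,0,-0.01,0,0,0,0],[0,0,-0.02,0,0,0,0],[0,0,-0.026,0,0,0,0],[0,0,-0.026,0,0,0,0]])

```text
time: 4.1
tcp_pos: [0.6588, 0.0253, 0.0295]
eef_rot: [0.239, 0.971, 0.001, 0.001]
contact_force: [-1.3, 1.0, -0.0]
grip_width: 0.0853
```

Emit:
play_rows(motion=[[-0.002,0,-0.005,0,0,0,0],[-0.002,0,-0.006,0,0,0,60],[-0.002,0,-0.006,0,0,0,120],[-0.002,0,-0.006,0,0,0,120],[-0.002,0,-0.006,0,0,0,120]])

```text
time: 4.72
tcp_pos: [0.6576, 0.0253, 0.0267]
eef_rot: [0.239, 0.971, 0.001, 0.001]
contact_force: [-2.9, -0.5, 2.5]
grip_width: 0.0689
```

Emit:
play_rows(motion=[[-0.01,-0.03,0,0,0,0.05,120],[-0.025,-0.08,0,0,0,0.1,120],[-0.045,-0.13,0,0,0,0.16,120],[-0.064,-0.18,0,0,0,0.2,120],[-0.078,-0.206,0,0,0,0.22,120]])

```text
time: 5.35
tcp_pos: [0.6187, -0.0783, 0.0267]
eef_rot: [0.067, 0.998, 0.001, 0.002]
contact_force: [0.3, 4.0, 0.6]
grip_width: 0.0688
```

```bash
python3 s.py
```

```text
5.35 [ 0.6187 -0.0783  0.0267] head 1.4358 q [0.0674 0.9977 0.0015 0.0016] qp [-0.13  0.27 -0.01  1.29  0.    0.01] [0.3 4.  0.6] 0.0688
```

Emit:
play_rows(motion=[[-0.03,0,0,0,0,0,120],[-0.06,-0.001,0,0,0,0,120],[-0.09,-0.002,0,0,0,0,120],[-0.112,-0.003,0,0,0,0,120],[-0.112,-0.003,0,0,0,0,120]])

```text
time: 5.98
tcp_pos: [0.5618, -0.0799, 0.0266]
eef_rot: [0.068, 0.998, 0.001, 0.001]
contact_force: [-3.7, 0.1, 0.8]
grip_width: 0.0695
```

```bash
python3 s.py; python3 - <<'E'
from h import *
im=vision.capture("side"); cv2.imwrite("pics/side2.png",cv2.resize(im[150:310,230:440],None,fx=3.7,fy=3.7,interpolation=2)[:,:,::-1])
E
```

```text
5.975 [ 0.5618 -0.0799  0.0266] head 1.4353 q [0.0677 0.9977 0.0014 0.0011] qp [-0.14  0.14 -0.16  1.27  0.   -0.01] [-3.7  0.1  0.8] 0.0695
```

View pics/side2.png

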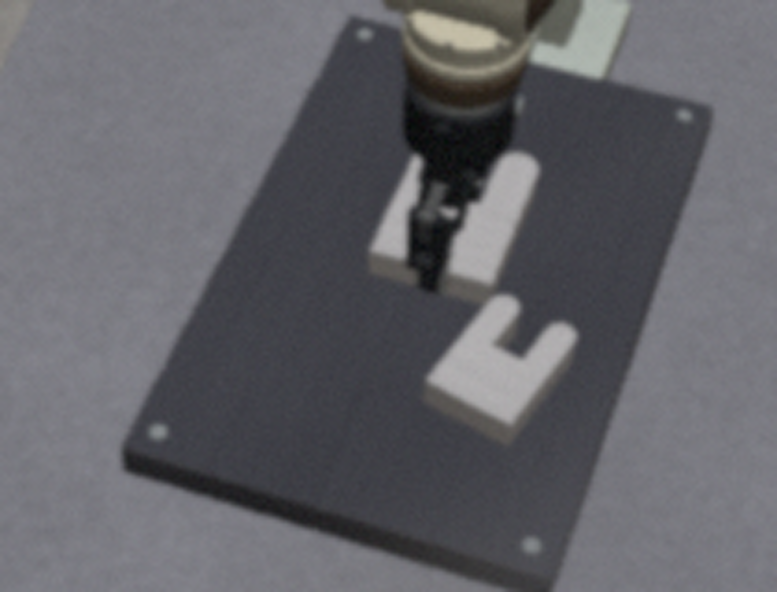

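Emit:
play_rows(motion=[[-0.002,-0.02,0,0,0,0,120],[-0.005,-0.04,0,0,0,0,120],[-0.007,-0.06,0,0,0,0,120],[-0.007,-0.06,0,0,0,0,120]])

```text
time: 6.52
tcp_pos: [0.5587, -0.1113, 0.0266]
eef_rot: [0.068, 0.998, 0.001, 0.001]
contact_force: [0.6, -3.4, 0.3]
grip_width: 0.0691
```

Emit:
play_rows(motion=[[0,0,0,0,0,0,60],[0,0,0,0,0,0,0],[0,0,0,0,0,0,0],[0,0,0.02,0,0,0,0],[0,0,0.06,0,0,0,0]])

```text
time: 7.15
tcp_pos: [0.5582, -0.1112, 0.0569]
eef_rot: [0.068, 0.998, 0.001, 0.001]
contact_force: [1.0, -0.1, 0.2]
grip_width: 0.0854
```

Emit:
play_rows(motion=[[0,0,0.08,0,0,0,60],[0.006,0.04,0.16,0,0,-0.1,195],[0.012,0.08,0.16,0,0,-0.22,195],[0.02,0.13,0.16,0,0,-0.33,195],[0.02,0.142,0.16,0,0,-0.45,195]])

```text
time: 7.78
tcp_pos: [0.5686, -0.0389, 0.1379]
eef_rot: [0.411, 0.912, 0.001, 0.001]
contact_force: [-0.1, -0.6, -0.1]
grip_width: 0.02
```

Emit:
play_rows(motion=[[0,0,0,0,0,-0.11,195],[0,0,0,0,0,-0.22,195],[0,0,0,0,0,-0.33,195],[0,0,0,0,0,-0.44,195],[0,0,0,0,0,-0.55,195]])

```text
time: 8.4
tcp_pos: [0.5687, -0.0388, 0.1387]
eef_rot: [0.757, 0.654, 0.0, 0.002]
contact_force: [-0.0, 0.4, 0.4]
grip_width: 0.0201
```

```bash
python3 s.py; cat > m2.py <<'E'
from h import *
import sys
post=np.array([.5461,-.1988]); u=np.array([.1366,.9906]); v=np.array([.9906,-.1366])
tf=lambda p:(round(float((p-post)@u),4),round(float((p-post)@v),4))
SM=wpoly(.096,.066,.022,.044,.022)
for nm,poly,g,h in (("small_weight",SM,ray("top",(309,288),.05)[:2],-1.9),("large_weight",LARGE,post+u*float(sys.argv[1]),-1.708)):
    M={}
    for n in ("top","side"):
        vision.capture(n); m=mask_at(nm,n,.05,g,.05)
        if m is not None: M[n]=m
    if not M: print(nm,"none"); continue
    for sub in [M]+[{k:M[k]} for k in M]:
        r=fit(poly,.024,sub,[*g,h],.03); q=r.x
        R=np.array([[np.cos(q[2]),-np.sin(q[2])],[np.sin(q[2]),np.cos(q[2])]])
        P=q[:2]+poly@R.T; A=np.array([tf(p) for p in P])
        print(nm,list(sub),q.round(4),round(r.fun,3),"along,lat",tf(q[:2]),"min",A.min(0),"max",A.max(0), "post in w",(R.T@(post-q[:2])).round(4))
E
python3 m2.py .058; python3 - <<'E'
from h import *
im=vision.capture("side"); cv2.imwrite("pics/side3.png",cv2.resize(im[150:310,230:440],None,fx=3.7,fy=3.7,interpolation=2)[:,:,::-1])
E
```

```text
8.4 [ 0.5687 -0.0388  0.1387] head -0.1459 q [7.568e-01 6.537e-01 4.000e-04 1.800e-03] qp [-0.07  0.12  0.03  1.48 -0.    1.65] [-0.   0.4  0.4] 0.0201
small_weight ['top', 'side'] [ 0.5032  0.0239 -1.9495] 1.198 along,lat (0.2147, -0.0729) min [ 0.1626 -0.114 ] max [ 0.2692 -0.0294] post in w [0.191  0.1222]
small_weight ['top'] [ 0.5067  0.0227 -1.8936] 1.116 along,lat (0.2141, -0.0693) min [ 0.1628 -0.1085] max [ 0.2673 -0.028 ] post in w [0.1976 0.1076]
small_weight ['side'] [ 0.5027  0.0231 -1.9452] 0.053 along,lat (0.2138, -0.0733) min [ 0.1618 -0.1143] max [ 0.2682 -0.03  ] post in w [0.1906 0.1216]
large_weight ['top', 'side'] [ 0.5538 -0.14   -1.6923] 0.882 along,lat (0.0593, -0.0004) min [-0.0062 -0.0464] max [0.125  0.0454] post in w [ 0.0593 -0.0005]
large_weight ['top'] [ 0.5544 -0.1391 -1.6889] 0.525 along,lat (0.0603, 0.0001) min [-0.0053 -0.0462] max [0.1261 0.046 ] post in w [ 0.0603 -0.0012]
large_weight ['side'] [ 0.553  -0.1396 -1.7022] 0.343 along,lat (0.0596, -0.0012) min [-0.0056 -0.0466] max [0.1249 0.044 ] post in w [0.0596 0.0009]
```

View pics/side3.png

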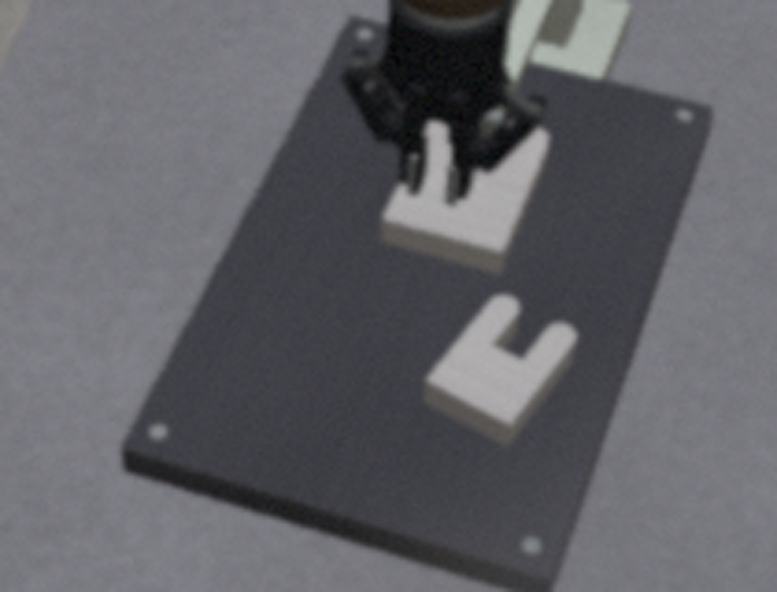

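The slot mouth is around the post: weight centre 59 mm from the post, lateral offset about 0, heading right. The small weight hasn't moved. Next I'll lower the nearly shut fingers behind the back face.

Emit:
play_rows(motion=[[-0.003,-0.024,0,0,0,0,195],[-0.003,-0.024,-0.08,0,0,0,195],[-0.003,-0.024,-0.15,0,0,0,195],[-0.003,-0.024,-0.19,0,0,0,195],[-0.003,-0.024,-0.204,0,0,0,195]])

```text
time: 9.48
tcp_pos: [0.5662, -0.0514, 0.0346]
eef_rot: [0.755, 0.656, -0.001, 0.001]
contact_force: [-0.4, 0.9, -0.0]
grip_width: 0.0203
```

```bash
python3 s.py
```

```text
9.475 [ 0.5662 -0.0514  0.0346] head -0.139 q [ 7.545e-01  6.563e-01 -5.000e-04  8.000e-04] qp [-0.09  0.14 -0.14  1.28 -0.    1.62] [-0.4  0.9 -0. ] 0.0203
```

Emit:
play_rows(motion=[[-0.003,-0.02,0,0,0,0,195],[-0.005,-0.04,0,0,0,0,195],[-0.008,-0.06,0,0,0,0,195],[-0.01,-0.077,0,0,0,0,195],[-0.012,-0.09,0,0,0,0,195]])

```text
time: 10.1
tcp_pos: [0.5607, -0.0968, 0.0355]
eef_rot: [0.754, 0.656, 0.0, 0.001]
contact_force: [0.2, 6.2, 4.1]
grip_width: 0.0202
```

Emit:
play_rows(motion=[[-0.001,-0.006,0,0,0,0,195],[-0.002,-0.01,0,0,0,0,195]])

```text
time: 10.35
tcp_pos: [0.5597, -0.1019, 0.0355]
eef_rot: [0.755, 0.656, 0.0, 0.001]
contact_force: [1.1, 3.7, 0.6]
grip_width: 0.0201
```

Emit:
play_rows(motion=[[-0.001,-0.006,0,0,0,0,195],[-0.001,-0.006,0,0,0,0,195]])

```text
time: 10.6
tcp_pos: [0.5592, -0.1052, 0.0355]
eef_rot: [0.755, 0.656, 0.0, 0.001]
contact_force: [0.4, 0.8, 0.3]
grip_width: 0.0198
```

Emit:
play_rows(motion=[[-0.001,-0.005,0,0,0,0,195],[-0.001,-0.005,0,0,0,0,195]])

```text
time: 10.85
tcp_pos: [0.5586, -0.108, 0.0355]
eef_rot: [0.755, 0.656, 0.0, 0.001]
contact_force: [0.9, 1.6, 0.8]
grip_width: 0.0203
```

Emit:
play_rows(motion=[[-0.001,-0.004,0,0,0,0,195],[-0.001,-0.004,0,0,0,0,195]])

```text
time: 11.1
tcp_pos: [0.5581, -0.1101, 0.0355]
eef_rot: [0.755, 0.656, 0.0, 0.001]
contact_force: [0.5, 3.6, 0.0]
grip_width: 0.0203
```

```bash
python3 s.py
```

```text
11.1 [ 0.5581 -0.1101  0.0355] head -0.1395 q [0.7547 0.6561 0.     0.0014] qp [-0.19  0.14 -0.14  1.28 -0.    1.52] [0.5 3.6 0. ] 0.0203
```

Emit:
play_rows(motion=[[-0.001,-0.003,0,0,0,0,195],[-0.001,-0.003,0,0,0,0,195]])

```text
time: 11.35
tcp_pos: [0.5578, -0.111, 0.0355]
eef_rot: [0.754, 0.656, 0.001, 0.001]
contact_force: [1.8, 7.5, 0.6]
grip_width: 0.0199
```

Emit:
play_rows(motion=[[0,-0.003,0,0,0,0,195],[0,-0.003,0,0,0,0,195]])

```text
time: 11.6
tcp_pos: [0.5578, -0.111, 0.0356]
eef_rot: [0.754, 0.657, 0.002, -0.0]
contact_force: [1.2, 11.7, 2.7]
grip_width: 0.0204
```

Emit:
play_rows(motion=[[0,-0.003,0,0,0,0,195],[0,-0.003,0,0,0,0,195]])

```text
time: 11.85
tcp_pos: [0.5578, -0.111, 0.0356]
eef_rot: [0.754, 0.657, 0.003, -0.001]
contact_force: [1.3, 11.5, 2.4]
grip_width: 0.0202
```

Hard stop: the force rose to 11.7 N with no travel, at tool position 0.0886 against an expected 0.090. I'll back off, lift and check.

Emit:
play_rows(motion=[[0.003,0.02,0,0,0,0,195],[0.006,0.05,0,0,0,0,195],[0.006,0.05,0.1,0,0,0,195],[0.006,0.05,0.2,0,0,0,195],[0.02,0.15,0.32,0,0,0,195]])

```text
time: 12.48
tcp_pos: [0.5662, -0.0467, 0.1851]
eef_rot: [0.755, 0.656, 0.003, -0.001]
contact_force: [1.8, 1.4, -0.9]
grip_width: 0.0205
```

Emit:
play_rows(motion=[[0,0.12,0.1,0,0,0,195],[-0.05,0.24,0.1,0,0,0,195],[-0.1,0.36,0.1,0,0,0,195],[-0.2,0.45,0.1,0,0,0,195],[-0.3,0.5,0.1,0,0,0,195]])

```text
time: 13.1
tcp_pos: [0.4256, 0.1983, 0.2346]
eef_rot: [0.754, 0.656, 0.002, -0.001]
contact_force: [0.2, -0.0, 0.1]
grip_width: 0.0199
```

```bash
python3 s.py; python3 m2.py .014; python3 - <<'E'
from h import *
im=vision.capture("side"); cv2.imwrite("pics/side4.png",cv2.resize(im[150:310,230:440],None,fx=3.7,fy=3.7,interpolation=2)[:,:,::-1])
E
```

```text
13.1 [0.4256 0.1983 0.2346] head -0.1389 q [ 7.545e-01  6.563e-01  2.300e-03 -6.000e-04] qp [ 0.43 -0.11 -0.01  1.66  0.    2.14] [ 0.2 -0.   0.1] 0.0199
small_weight ['top', 'side'] [ 0.5041  0.0238 -1.9483] 0.305 along,lat (0.2147, -0.072) min [ 0.1627 -0.1131] max [ 0.2692 -0.0286] post in w [0.1914 0.1211]
small_weight ['top'] [ 0.5045  0.0241 -1.9527] 0.084 along,lat (0.2152, -0.0716) min [ 0.163  -0.1128] max [ 0.2697 -0.028 ] post in w [0.1914 0.1216]
small_weight ['side'] [ 0.5029  0.0216 -1.9129] 0.206 along,lat (0.2125, -0.0729) min [ 0.1609 -0.1127] max [ 0.2662 -0.0308] post in w [0.1932 0.1146]
large_weight ['top', 'side'] [ 0.5476 -0.1842 -1.6999] 0.234 along,lat (0.0147, -0.0005) min [-0.0506 -0.046 ] max [0.08   0.0449] post in w [0.0147 0.0004]
large_weight ['top'] [ 0.549  -0.1844 -1.6855] 0.107 along,lat (0.0147, 0.0009) min [-0.051  -0.0455] max [0.0807 0.047 ] post in w [ 0.0147 -0.0013]
large_weight ['side'] [ 0.5462 -0.1843 -1.7027] 0.107 along,lat (0.0144, -0.0019) min [-0.0508 -0.0473] max [0.0796 0.0433] post in w [0.0144 0.0019]
```

View pics/side4.png

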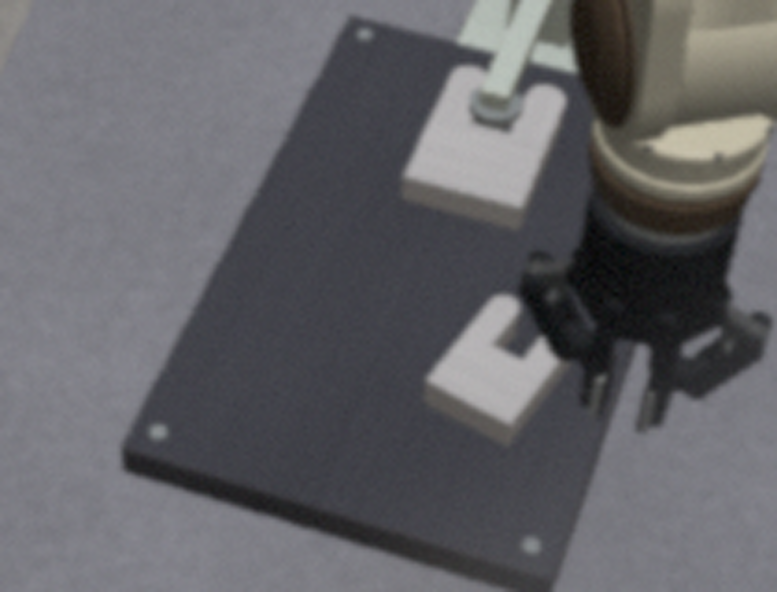

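The large weight lies flat with the post in its slot at crop (495,110). The fit puts the post at x = 14.7 mm and y = 0.4 mm in the weight's frame. The small weight hasn't moved.

```bash
python3 -c "from workcell import ctrl; print(ctrl.job_done())"
```

```text
the job is handed in; nothing more can be done
None
```

The larger weight is on the post with its slot pushed fully home, and the job is handed in at about 13 s of the 48 s allowed.

- **How:** I gripped the weight across its web, slid and turned it until the post stood in the slot mouth, and let go. I then pushed its back face with nearly shut fingers until it stopped, at about 12 N, and backed the arm clear.
- **Fit:** the last check from both cameras puts the post at x = 14.7 mm and y = 0.4 mm in the weight's frame. The limits are 8 to 20 mm and ±10 mm. Taken separately, the two cameras agreed on x (14.4 and 14.7 mm) and differed by about 3 mm in y (+1.9 and −1.3 mm).
- **Flatness:** in the last picture the weight lies flat. I did not fit its tilt or height.
- **Other things:** the small weight was within about 1 mm of my mid-job fit. I took no position for it at the start, but the arm registered no contact near it. I did not measure the meter or beaker again; the arm never came near either.
- **Unresolved:** fitting the deck's height gave a base 4 to 6 mm below the table, so I used the stated height instead. The post position from that fit matched the pictures and where the push stopped.

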